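Draw the long shuttle out of a half-opening drawer

TASK

The top drawer of the little drawer unit is ajar: pull it out to its stop, which still leaves the long stick shuttle partly under the unit's top board. Take the long shuttle, tilt it and draw it out on the slant through the gap without forcing it against the wood, then level it and finish holding it in the gripper, still and level in the air, at least 70 mm higher than the top of the unit. Leave the drawer standing open with the short shuttle in it, and do not shift or knock over the mug and the yarn cone.

Things in the scene. Friction and masses are not known exactly. Their poses are not given: they have to be found in the camera images.
- unit: Low wooden desktop unit, fixed: 340 mm deep (x), 262 wide (y), 152 high, two drawers one above the other; only the top one opens. Origin: on the table under the middle of the carcass's front edge; x points from front (x = 0) to back, so the drawer slides out along -x. The top board is 12 mm thick, underside 140 mm above the table; a 6 mm booklet lies on it at the back.
- drawer (a joint): Travel of the top drawer in m: 0 shut, 0.15 at its stop. Starts ajar by 50 to 70 mm, needs a pull of about 2 N (and 5 N per m/s), stays where left. Inside it is 315 mm long (x) and 216 wide (y): at the stop a gap 150 mm long lies open above between the drawer front's inner face and the unit's front; the other 165 mm stay under the top board.
- drawer_floor (a point): Front end of the drawer's inner floor, at its middle, where floor and drawer front meet (the floor runs from here 315 mm along the unit's x): 82 mm above the table, so 58 mm below the underside of the unit's top board; moves with the drawer, axes as the unit's. The drawer's side and back walls reach 46 mm above this floor and are 8 mm thick.
- drawer_edge (a point): Middle of the upper edge of the top drawer's front, 138 mm above the table (56 mm above the drawer's inner floor). The front is 14 mm thick (x) and 256 mm wide; its inner face is 7 mm behind this point.
- drawer_handle (a point): Middle of the top drawer's steel bar pull: a round bar 10 mm thick, 90 mm long along the unit's y, its centre 40 mm in front of the drawer front's outer face (35 mm free behind the bar) and 115 mm above the table. Posts 10 mm thick join its two ends to the drawer front; the lower drawer has a like pull 65 mm below.
- shuttle: The long stick shuttle: a flat wooden bar 280 mm long (its x), 34 mm wide (y), 9 mm thick (z), 45 to 90 g, with a fork 28 mm deep at each end. Origin: centre of its underside. It lies flat on the top drawer's floor, nearly parallel to the unit's x and with its own x towards the back, about 45 mm left or right of the middle; it rides along when the drawer is pulled.
- short_shuttle: The short stick shuttle, to be left in the drawer: 150 mm long (x), 28 mm wide, 9 mm thick, 30 g, of the same shape and wood, lying beside the long one in the other half of the drawer. Origin: centre of its underside.
- mug: White mug, 80 mm across, 92 mm high, standing on the table beside the unit. Origin: centre of its underside.
- cone: Blue yarn cone, 94 mm across at the foot, 150 mm high, standing on the table on the unit's other side. Origin: centre of its underside.
Not all that is in view belongs to the job. Leave any orange or yellow look-alike of the cone alone.

How it is judged:
By the outcome, as a careful person would: the job done as asked, in the order asked, and still so for the second after the job is handed in, while the arm keeps its last pose, push and grip.
It also fails if it takes over 51 s, if anything falls off the work surface, if the arm or the gripper's body presses on something with over 40 N, if the wrist force passes 120 N, or if a joint passes its speed limit or range.

ROBOT

A 6-joint arm with a two-finger parallel gripper is mounted at the origin on the work surface. World frame = base frame: x ahead of the robot, y to its left, z up, the work surface at z = 0. Lengths are in mm, angles in rad, forces in N, time in s.
With the tool pointing down it reaches from about 350 to 775 mm from the base axis. Payload 7.3 kg.
Tool frame: the origin (TCP) lies at the very end of the fingers, on their centre line; the grasp point (between the pads) lies 19 mm behind it; z points along the fingers, y is the line along which they close (so a half turn about z gives the same grasp; the last joint's range is limited). The gripper opens to 92 mm and grips with 3 to 60 N. Pads are 19 mm wide; open, the fingers measure 130 mm over their backs; the gripper's body (75 mm by 190 mm) begins 47 mm behind the grasp point.
Start: joints at [-1.411, 0.342, 1.524, -0, 1.275, -0.146], TCP at [158.077, -500.656, 226.741] pointing down, gripper open.
Joint ranges: [-2.53, 2.53], [-0.77, 2.02], [0.04, 2.7], [-1, 4.14], [0.28, 2.66], [-3.11, 3.11]. Speed limits (rad/s): [2.57, 2.57, 3.14, 3.14, 3.14, 3.14].

INTERFACE

Orientations are given as [roll, pitch, yaw] about the fixed x, y, z axes, in that order (R = Rz(yaw) Ry(pitch) Rx(roll)).
In Python, from plant import bot gives the robot as it stands.
- The arm moves only by the tool jog_arm, never from a script. Its argument "targets" is a list of rows, each an object with "xyz": the shift along the tool's x, y, z as a fraction of full scale, a list of three; "spin": the turn about the tool's z as a fraction of full scale. In form: [{"xyz": [x, y, z], "spin": spin}, ...]. A call has exactly 10 rows; each row shifts and turns the commanded pose from where the row before left it, along the tool's axes as they then stand; what a row does not reach is not made up. Full scale, the value 1, is 80 mm for a shift and 0.1 rad for a turn. A row lasts 1/8 s, in which the tool goes at most 62.5 mm and 10.7 degrees, less where a joint would pass 70% of its speed; a pose out of reach is approached as far as the arm can. A call with a number of a shift or a turn outside -1 to 1 is refused whole. A call with a gripper value outside its range is refused whole. "gripper" is the opening in per cent of the stroke, from 0 (shut) to 100 (fully open), set as the call begins (left out, the last holds). The fingers move at their own pace and stop on an object; the grip force is fixed at half the most. Time passes only in rows, so rows that do not move let the fingers close, or fill a call up. It gives the time, the measured TCP pose, the force, the opening and the grip force at its end, in the units of the state.
- bot.get_obs(): the state, without advancing time (a new reading comes with each control period).
- bot.capture(name): name is "side" or "top" or "wrist"; returns the picture (420x560x3 uint8, blue, green, red); there is no depth.
- bot.get_calibration(name): a dict with "vfov" (degrees; the focal length in pixels is half the picture's height over the tangent of half this angle, whatever the lens; pixels are square), "cx", "cy" (the principal point, pixels), "eye" and "rotation" of the camera in the world. Camera axes: x right, y down, z forward; pixel columns grow to the right and rows downward; lengths in mm; the calibration is good to about 2 mm. A picture is of the moment at which its call begins: read the wrist's pose just before it. get_calibration takes no time and is no camera call; for the wrist camera it gives the pose at the moment of the call.
- bot.close_job(): hands the job in; it is judged then, once.
The state is a dict: "time": time; "joint_positions": joint angles; "dq": joint speeds; "tau": joint torques, N m; "tool_pos": TCP position; "tcp_rot": TCP orientation; "contact_force": force on the tool from outside, world axes, zero at the start; "moment": the same for the moment, N m; "grip_width": finger opening in mm; "finger_force": force on a finger pad.
Only numpy, scipy, OpenCV 4.12 (cv2) and the standard library are available. Lean on these libraries where they do the work, as an engineer would, in place of code of your own. Each camera call takes 0.05 s, during which the arm holds its last target. There are 200 camera calls.

## Working session

There is one attempt and no reset: what is moved stays moved. The work goes in short steps, Python scripts to look and compute and a tool call to move; the robot and the scene stay as the last step left them, time stands still between calls to the robot, and variables do not carry over. Pictures are saved under pics/ and viewed, at most 10 in all, crops included, and the job is handed in when it is done.

Besides the shell and the picture viewer there is one more tool, called after "Call:" by a JSON object that holds its "op" and its "data", one argument or row to a line. jog_arm: Moves the arm, as the interface text tells. Shift numbers are shares of 80 mm and turn numbers shares of 0.1 rad, none past 1 either way. Its arguments: {"type":"object","properties":{"targets":{"type":"array","items":{"type":"object","properties":{"xyz":{"type":"array","items":{"type":"number"}},"spin":{"type":"number"}}}},"gripper":{"type":"number"}},"required":["targets"]}

```bash
ls; mkdir -p pics; python3 - <<'E'
from plant import bot
import cv2
o=bot.get_obs(); print(o)
for n in ["side","top"]:
    print(n,bot.get_calibration(n)); cv2.imwrite(f"pics/{n}0.png",bot.capture(n))
E
```

```text
pics
{'time': 0.0, 'joint_positions': array([-1.41098761e+00,  3.42719597e-01,  1.52501852e+00,  7.74211533e-06,
        1.27541919e+00, -1.45972340e-01]), 'dq': array([ 8.22976252e-04,  9.61645848e-05, -1.13406279e-03, -1.27083068e-03,
        1.37849942e-03, -7.97251339e-04]), 'tau': array([ 8.96060264e-04, -4.31234372e+01, -2.44217134e+01,  7.18402304e-02,
        5.59386739e-02, -1.10054689e-04]), 'tool_pos': array([ 158.01569289, -500.22104976,  226.04607387]), 'tcp_rot': array([-3.14004572e+00, -2.34910020e-04,  3.05778621e-01]), 'contact_force': array([ 1.30613535, -0.59132583,  0.01354582]), 'moment': array([ 0.02351897,  0.00497632, -0.00624931]), 'finger_force': 0.0, 'grip_width': 91.62780338544458}
side {'vfov': 44.20931832631694, 'cx': 282.3197403351905, 'cy': 217.95792731655783, 'eye': array([191.10284882, 681.24161318, 706.60232429]), 'rotation': array([-2.21774787,  0.02136195, -2.6028734 ])}
top {'vfov': 42.34747346589098, 'cx': 278.21063725233114, 'cy': 209.06788646434077, 'eye': array([ 419.64689788,   44.3343616 , 1405.23397035]), 'rotation': array([-2.9908118 ,  0.00687324, -1.59606512])}
```

View pics/side0.png

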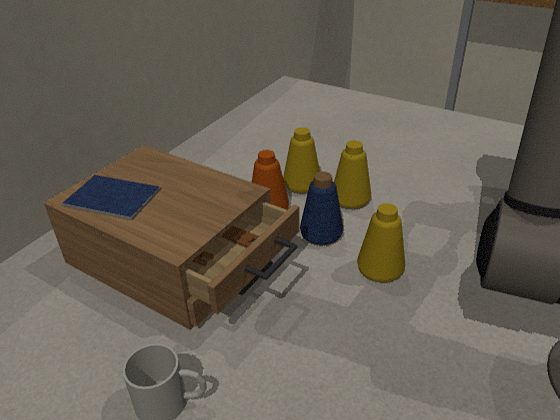

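View pics/top0.png

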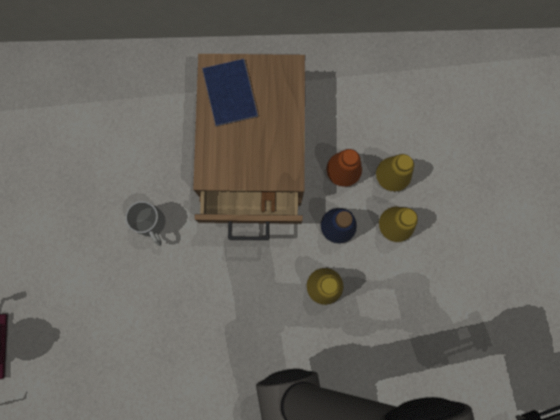

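The side view shows the ajar drawer with its handle around (275,258), the mug at (155,385) and the blue cone at (322,210). The top view shows the unit's front board edge from (194,190) to (303,191), the handle bar at about (249,238), and a shuttle end near (269,200).

```bash
cat > h.py <<'E'
import numpy as np, cv2
from scipy.spatial.transform import Rotation as Rn
def R(r): return Rn.from_euler('xyz',r).as_matrix()
def ray(c,u,v,H=420):
    f=H/2/np.tan(np.radians(c['vfov'])/2)
    return R(c['rotation'])@np.array([(u-c['cx'])/f,(v-c['cy'])/f,1])
def onz(c,u,v,z):
    d=ray(c,u,v); return c['eye']+d*(z-c['eye'][2])/d[2]
def proj(c,p):
    f=210/np.tan(np.radians(c['vfov'])/2); q=R(c['rotation']).T@(np.array(p)-c['eye'])
    return np.array([c['cx']+f*q[0]/q[2],c['cy']+f*q[1]/q[2]])
E
python3 - <<'E'
from plant import bot
from h import *
np.set_printoptions(precision=1,suppress=True)
t=bot.get_calibration("top"); s=bot.get_calibration("side")
for n,p,z in [("c",(199,54),152),("c",(306,55),152),("c fr",(303,191),152),("c fl",(194,189),152),("hl",(229,238),115),("hr",(269,238),115),("edge",(196,217),138),("edge",(301,218),138),("sh",(269,200),91)]:
    print(n,onz(t,*p,z))
for n,p,z in [("fr",(268,192),152),("fl",(188,255),152),("bl",(50,202),152),("br",(145,150),152)]: print("side",n,onz(s,*p,z))
a=cv2.imread("pics/side0.png")[190:310,170:310]; b=cv2.imread("pics/top0.png")[180:245,185:315]
a=cv2.resize(a,None,fx=4,fy=4,interpolation=2); b=cv2.resize(b,(400,200),interpolation=2)
o=np.zeros((600,800,3),np.uint8); o[:480,:560]=a
b=cv2.resize(b,(240,120)); o[480:,:240]=b
cv2.imwrite("pics/z.png",cv2.convertScaleAbs(o,alpha=1.8))
E
```

```text
c [999.  232.2 152. ]
c [989.  -29.3 152. ]
c fr [651.6 -11.2 152. ]
c fl [663.2 245.1 152. ]
hl [549.  167.6 115. ]
hr [546.6  72.  115. ]
edge [598.5 242.7 138. ]
edge [589.6  -5.  138. ]
sh [642.6  70.4  91. ]
side fr [644.1  -0.2 152. ]
side fl [661.1 218.7 152. ]
side bl [986.4 228.4 152. ]
side br [965.4  -7.6 152. ]
```

View pics/z.png

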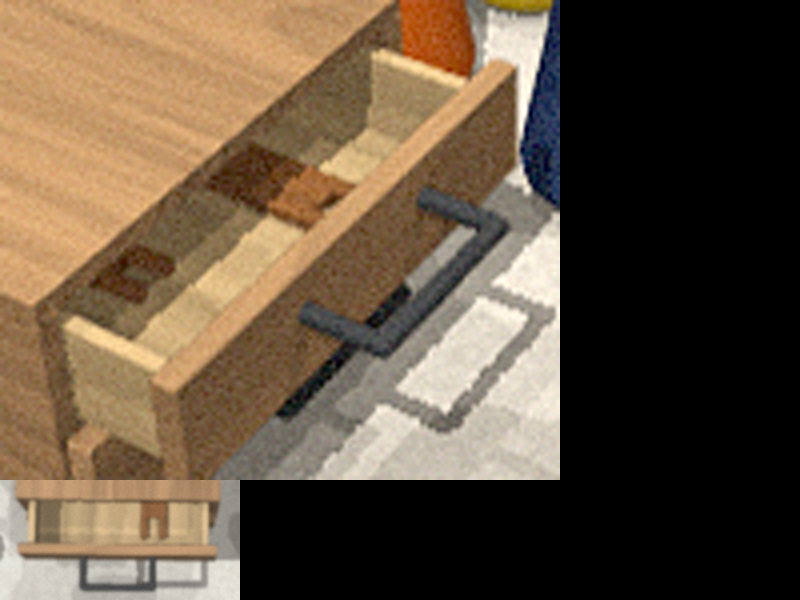

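Zoomed crop: the shuttle whose fork is near the drawer front is the right-hand one (world y≈70), at side-view pixels of about (248,238). The other shuttle's fork sits further back, at about (205,258). The bar pull's ends are at side (265,276) and (295,247).

```bash
cat >> h.py <<'E'
def go(bot,target,spin_to=None):
    o=bot.get_obs(); M=R(o['tcp_rot']); d=M.T@(np.array(target)-o['tool_pos'])
    print('pos',o['tool_pos'].round(1),'rot',o['tcp_rot'].round(3),'t',o['time'],'full-scale shift',(d/80).round(3), 'F',o['contact_force'].round(1),'w',round(o['grip_width'],1))
E
python3 - <<'E'
from plant import bot
from h import *
np.set_printoptions(precision=1,suppress=True)
t=bot.get_calibration("top"); s=bot.get_calibration("side")
for n,p,z in [("fl",(179.5,266),152),("fr",(269,190),152),("hl",(265,276),115),("hr",(295,247),115),("shortfork",(213,255),91),("longfork r",(256,236),91),("longfork l",(247,243),91),("edge r",(298,207),138),("edge l",(210,286),138)]:
    print(n,onz(s,*p,z))
go(bot,(570,120,260))
# after 0.35 rad spin: frame at yaw -0.045
o=bot.get_obs(); M=R([np.pi,0,-0.045]); print((M.T@(np.array([570,120,260])-o['tool_pos'])/80).round(2))
E
```

```text
fl [656.  246.3 152. ]
fr [646.   -6.9 152. ]
hl [547.1 166.1 115. ]
hr [540.6  77.4 115. ]
shortfork [673.1 145.4  91. ]
longfork r [635.   61.3  91. ]
longfork l [638.3  86.8  91. ]
edge r [579.6  -2.4 138. ]
edge l [595.9 247.6 138. ]
pos [ 158.  -500.3  226.1] rot [-3.1 -0.   0.3] t 0.1 full-scale shift [ 7.2 -5.8 -0.4] F [-0.3 -0.3  0.2] w 91.8
[ 4.8 -8.  -0.4]
```

Call:
{"op": "jog_arm", "data": {
  "targets": [
    {"xyz": [0, 0, 0], "spin": 1},
    {"xyz": [0, 0, 0], "spin": 1},
    {"xyz": [0, 0, 0], "spin": 1},
    {"xyz": [0, 0, -0.4], "spin": 0.5},
    {"xyz": [0.35, -0.6, 0], "spin": 0},
    {"xyz": [0.35, -0.6, 0], "spin": 0},
    {"xyz": [0.35, -0.6, 0], "spin": 0},
    {"xyz": [0.35, -0.6, 0], "spin": 0},
    {"xyz": [0.35, -0.6, 0], "spin": 0},
    {"xyz": [0.35, -0.6, 0], "spin": 0}
  ],
  "gripper": 0
}}

```text
time: 1.35
tool_pos: [339.2, -218.7, 258.6]
tcp_rot: [-3.142, 0.0, -0.045]
contact_force: [0.8, -0.7, 0.8]
grip_width: 1.0
finger_force: 0.0
```

Call:
{"op": "jog_arm", "data": {
  "targets": [
    {"xyz": [0.334, -0.545, 0], "spin": 0},
    {"xyz": [0.334, -0.545, 0], "spin": 0},
    {"xyz": [0.334, -0.545, 0], "spin": 0},
    {"xyz": [0.334, -0.545, 0], "spin": 0},
    {"xyz": [0.334, -0.545, 0], "spin": 0},
    {"xyz": [0.334, -0.545, 0], "spin": 0},
    {"xyz": [0.334, -0.545, 0], "spin": 0},
    {"xyz": [0.334, -0.545, 0], "spin": 0},
    {"xyz": [0, 0, 0], "spin": 0},
    {"xyz": [0, 0, 0], "spin": 0}
  ]
}}

```text
time: 2.6
tool_pos: [567.1, 118.5, 258.0]
tcp_rot: [3.141, 0.002, -0.044]
contact_force: [0.4, 0.4, 0.0]
grip_width: 0.6
finger_force: 0.0
```

```bash
python3 - <<'E'
from plant import bot
from h import *
go(bot,(568,120,100)); c=bot.get_calibration("wrist"); im=bot.capture("wrist")
for p in [(545.5,121,115),(568,120,100),(591,121,138)]: print(proj(c,p))
cv2.imwrite("pics/w1.png",cv2.convertScaleAbs(im,alpha=1.5))
E
```

```text
pos [567.1 118.5 258. ] rot [ 3.141e+00  2.000e-03 -4.400e-02] t 2.6 full-scale shift [ 0.013 -0.02   1.975] F [0.4 0.4 0. ] w 0.6
[275.84479471 221.45646483]
[275.88542807 195.02224328]
[273.31383844 177.79581693]
```

View pics/w1.png

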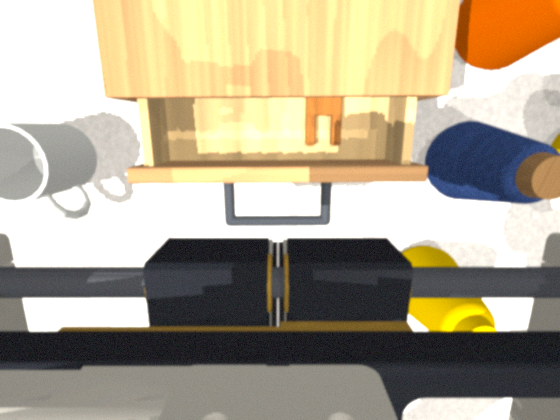

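Wrist view: the bar lies at row 220, columns 228–328, matching the prediction of (276,221). The long shuttle's fork is at (323,140). I'm going down behind the bar.

Call:
{"op": "jog_arm", "data": {
  "targets": [
    {"xyz": [0.02, -0.02, 0.5], "spin": 0},
    {"xyz": [0, 0, 0.5], "spin": 0},
    {"xyz": [0, 0, 0.4], "spin": 0},
    {"xyz": [0, 0, 0.3], "spin": 0},
    {"xyz": [0, 0, 0.25], "spin": 0},
    {"xyz": [0, 0, 0], "spin": 0},
    {"xyz": [0, 0, 0], "spin": 0},
    {"xyz": [-0.05, 0, 0], "spin": 0},
    {"xyz": [-0.1, 0, 0], "spin": 0},
    {"xyz": [-0.1, 0, 0], "spin": 0}
  ]
}}

```text
time: 3.9
tool_pos: [549.5, 121.0, 103.5]
tcp_rot: [3.141, -0.002, -0.044]
contact_force: [1.8, -0.9, 1.5]
grip_width: 0.6
finger_force: 1.2
```

Call:
{"op": "jog_arm", "data": {
  "targets": [
    {"xyz": [-0.1, 0, 0], "spin": 0},
    {"xyz": [-0.1, 0, 0], "spin": 0},
    {"xyz": [-0.1, 0, 0], "spin": 0},
    {"xyz": [-0.1, 0, 0], "spin": 0},
    {"xyz": [-0.1, 0, 0], "spin": 0},
    {"xyz": [-0.1, 0, 0], "spin": 0},
    {"xyz": [-0.1, 0, 0], "spin": 0},
    {"xyz": [-0.1, 0, 0], "spin": 0},
    {"xyz": [-0.05, 0, 0], "spin": 0},
    {"xyz": [0, 0, 0], "spin": 0}
  ]
}}

```text
time: 5.15
tool_pos: [480.5, 124.2, 102.4]
tcp_rot: [-3.142, 0.002, -0.044]
contact_force: [0.3, 0.3, 0.1]
grip_width: 0.7
finger_force: 0.0
```

```bash
python3 - <<'E'
from plant import bot
from h import *
go(bot,(568,120,100)); im=bot.capture("top")
cv2.imwrite("pics/t1.png",cv2.convertScaleAbs(cv2.resize(im[150:300,150:350],(800,600),interpolation=2),alpha=1.6))
E
```

```text
pos [480.5 124.2 102.4] rot [-3.142e+00  2.000e-03 -4.400e-02] t 5.15 full-scale shift [1.096 0.004 0.029] F [0.3 0.3 0.1] w 0.7
```

View pics/t1.png

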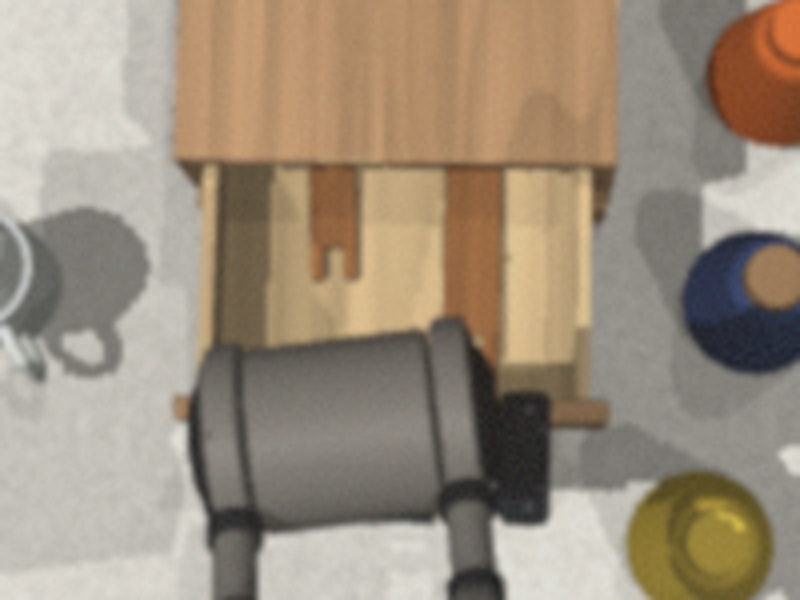

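The drawer is coming out, with the long shuttle on the right (zoom 445–500 px) and the short one on the left (310–358 px). I'll pull the last few millimetres gently.

Call:
{"op": "jog_arm", "data": {
  "targets": [
    {"xyz": [-0.03, 0, 0], "spin": 0},
    {"xyz": [-0.03, 0, 0], "spin": 0},
    {"xyz": [-0.03, 0, 0], "spin": 0},
    {"xyz": [-0.03, 0, 0], "spin": 0},
    {"xyz": [-0.03, 0, 0], "spin": 0},
    {"xyz": [-0.02, 0, 0], "spin": 0},
    {"xyz": [-0.02, 0, 0], "spin": 0},
    {"xyz": [-0.02, 0, 0], "spin": 0},
    {"xyz": [0, 0, 0], "spin": 0},
    {"xyz": [0, 0, 0], "spin": 0}
  ]
}}

```text
time: 6.45
tool_pos: [467.0, 124.7, 102.9]
tcp_rot: [-3.141, -0.005, -0.044]
contact_force: [10.1, 0.4, -7.1]
grip_width: 0.5
finger_force: 4.8
```

Call:
{"op": "jog_arm", "data": {
  "targets": [
    {"xyz": [0.06, 0, 0], "spin": 0},
    {"xyz": [0.06, 0, 0], "spin": 0},
    {"xyz": [0, 0, -0.3], "spin": 0},
    {"xyz": [0, 0, -0.5], "spin": 0},
    {"xyz": [0, 0.25, -0.5], "spin": 0},
    {"xyz": [0, 0.3, -0.5], "spin": 0},
    {"xyz": [0, 0, 0], "spin": 0},
    {"xyz": [0, 0, 0], "spin": 0},
    {"xyz": [0, 0, 0], "spin": 0},
    {"xyz": [0, 0, 0], "spin": 0}
  ],
  "gripper": 65
}}

```text
time: 7.7
tool_pos: [471.8, 80.8, 245.7]
tcp_rot: [3.141, 0.002, -0.044]
contact_force: [-0.0, 0.6, 0.2]
grip_width: 59.7
finger_force: 0.0
```

```bash
python3 - <<'E'
from plant import bot
from h import *
go(bot,(550,75,100)); c=bot.get_calibration("wrist"); im=bot.capture("wrist"); print(c)
cv2.imwrite("pics/w2.png",cv2.convertScaleAbs(im,alpha=1.2))
E
```

```text
pos [471.8  80.8 245.7] rot [ 3.141e+00  2.000e-03 -4.400e-02] t 7.7 full-scale shift [0.984 0.03  1.819] F [-0.   0.6  0.2] w 59.7
{'vfov': 65.01299937091399, 'cx': 277.5133068604481, 'cy': 209.82879443324413, 'eye': array([539.06004227,  78.03835348, 403.53367738]), 'rotation': array([ 2.88876125e+00, -4.41833960e-04, -1.61463930e+00])}
```

View pics/w2.png

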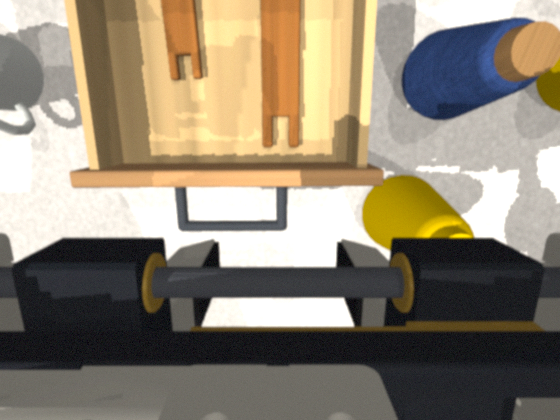

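The drawer is open. The long shuttle's fork tips are at row 146, columns 263–299, with the slot bottom at row 115. The front's edge is at rows 170–187.

```bash
python3 - <<'E'
from plant import bot
from h import *
c=bot.get_calibration("wrist"); np.set_printoptions(precision=1,suppress=True)
im=cv2.imread("pics/w2.png"); hsv=cv2.cvtColor(im,cv2.COLOR_BGR2HSV)
print(hsv[60,280],hsv[60,240])
m=(hsv[...,1]>170)&(hsv[...,0]<16)&(hsv[...,0]>4)
for r in (10,40,70,100,110,130,140):
    x=np.where(m[r,230:330])[0]+230
    if len(x): print(r,x.min(),x.max(),onz(c,x.min(),r,91),onz(c,x.max()+1,r,91))
print('tip',onz(c,281,147,91),'front inner top',onz(c,228,171,138), 'outer', onz(c,228,185,138),'Rwall',onz(c,360,100,128),'slot',onz(c,281,115,91))
E
```

```text
[ 15 175 222] [ 19 107 242]
10 262 298 [633.8  86.8  91. ] [632.5  55.5  91. ]
40 263 298 [610.7  87.3  91. ] [609.3  56.2  91. ]
70 264 297 [586.5  87.7  91. ] [585.2  57.7  91. ]
100 265 297 [561.3  88.2  91. ] [560.   58.4  91. ]
110 265 297 [552.7  88.6  91. ] [551.3  58.7  91. ]
130 264 297 [535.   90.5  91. ] [533.7  59.2  91. ]
140 264 297 [526.  91.  91.] [524.6  59.4  91. ]
tip [518.9  75.5  91. ] front inner top [504.8 119.4 138. ] outer [493.3 120.4 138. ] Rwall [555.3  11.4 128. ] slot [547.7  74.3  91. ]
```

Call:
{"op": "jog_arm", "data": {
  "targets": [
    {"xyz": [0.36, 0.022, 0], "spin": 0},
    {"xyz": [0.36, 0.022, 0.1], "spin": 0},
    {"xyz": [0.37, 0, 0.3], "spin": 0},
    {"xyz": [0, 0, 0.45], "spin": 0},
    {"xyz": [0, 0, 0.45], "spin": 0},
    {"xyz": [0, 0, 0.35], "spin": 0},
    {"xyz": [0, 0, 0.2], "spin": 0},
    {"xyz": [0, 0, 0.1], "spin": 0},
    {"xyz": [0, 0, 0], "spin": 0},
    {"xyz": [0, 0, 0], "spin": 0}
  ]
}}

```text
time: 9.0
tool_pos: [559.9, 73.1, 91.7]
tcp_rot: [3.142, -0.002, -0.044]
contact_force: [-0.1, -0.4, -0.3]
grip_width: 59.8
finger_force: 0.0
```

```bash
python3 - <<'E'
from plant import bot
from h import *
go(bot,(559,73.4,85)); c=bot.get_calibration("wrist"); im=bot.capture("wrist")
cv2.imwrite("pics/w3.png",cv2.convertScaleAbs(im,alpha=1.2))
E
```

```text
pos [559.9  73.1  91.7] rot [ 3.142e+00 -2.000e-03 -4.400e-02] t 9.0 full-scale shift [-0.011 -0.003  0.084] F [-0.1 -0.4 -0.3] w 59.8
```

View pics/w3.png

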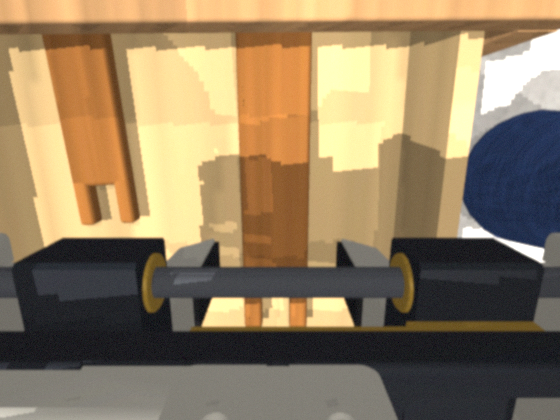

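The fingers (218 and 337 px) straddle the shuttle (242–307 px) well centred. I'll lower the last 6 mm, then grip.

Call:
{"op": "jog_arm", "data": {
  "targets": [
    {"xyz": [0, 0, 0.04], "spin": 0},
    {"xyz": [0, 0, 0.038], "spin": 0},
    {"xyz": [0, 0, 0], "spin": 0},
    {"xyz": [0, 0, 0], "spin": 0},
    {"xyz": [0, 0, 0], "spin": 0},
    {"xyz": [0, 0, 0], "spin": 0},
    {"xyz": [0, 0, 0], "spin": 0},
    {"xyz": [0, 0, 0], "spin": 0},
    {"xyz": [0, 0, 0], "spin": 0},
    {"xyz": [0, 0, 0], "spin": 0}
  ]
}}

```text
time: 10.3
tool_pos: [559.2, 73.1, 84.5]
tcp_rot: [3.142, -0.0, -0.044]
contact_force: [-0.2, 0.1, -0.5]
grip_width: 59.6
finger_force: 0.0
```

Call:
{"op": "jog_arm", "data": {
  "targets": [
    {"xyz": [0, 0, 0], "spin": 0},
    {"xyz": [0, 0, 0], "spin": 0},
    {"xyz": [0, 0, 0], "spin": 0},
    {"xyz": [0, 0, 0], "spin": 0},
    {"xyz": [0, 0, 0], "spin": 0},
    {"xyz": [0, 0, 0], "spin": 0},
    {"xyz": [0, 0, -0.06], "spin": 0},
    {"xyz": [0, 0, -0.06], "spin": 0},
    {"xyz": [0, 0, -0.06], "spin": 0},
    {"xyz": [0, 0, -0.06], "spin": 0}
  ],
  "gripper": 0
}}

```text
time: 11.55
tool_pos: [559.2, 73.1, 104.1]
tcp_rot: [3.142, -0.0, -0.044]
contact_force: [-0.1, 0.0, -0.2]
grip_width: 33.4
finger_force: 30.0
```

```bash
python3 - <<'E'
from plant import bot
from h import *
go(bot,(559,73.4,85)); im=bot.capture("wrist");s=bot.capture("side")
o=np.zeros((600,800,3),np.uint8); o[:420,:560]=cv2.convertScaleAbs(im,alpha=1.2)
o[300:600,480:800]=cv2.convertScaleAbs(cv2.resize(s[190:310,170:298],(320,300),interpolation=2),alpha=1.6)
cv2.imwrite("pics/w4.png",o)
E
```

```text
pos [559.2  73.1 104.1] rot [ 3.142 -0.    -0.044] t 11.55 full-scale shift [-0.003 -0.004  0.239] F [-0.1  0.  -0.2] w 33.4
```

View pics/w4.png

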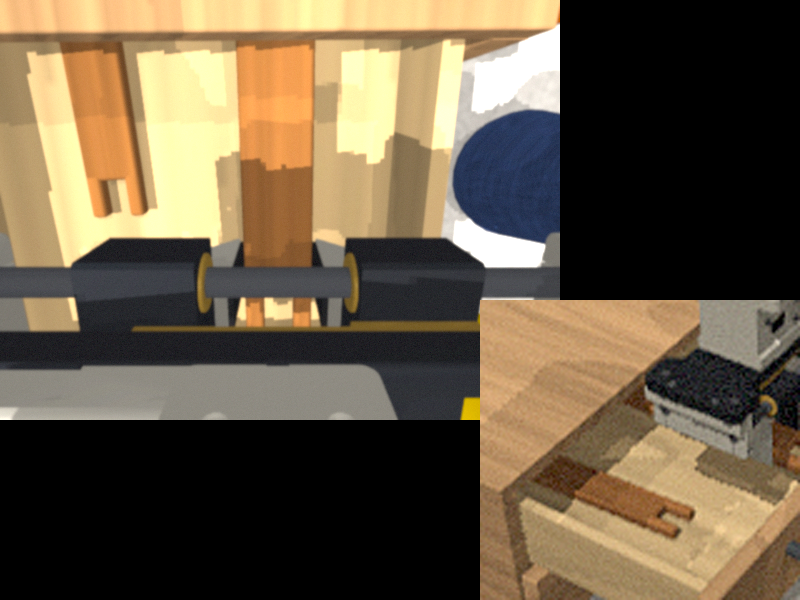

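The shuttle is gripped (33.4 mm opening, 30 N) and lifted 20 mm. In the wrist view it spans 238–314 px at row 45 and 245–310 px at row 240. I'll work out its tilt from these widths.

```bash
cat >> h.py <<'E'
from scipy.optimize import brentq
def bar(bot,lo=215,hi=340,rows=range(50,236,12),sat=150,W=34):
    c=bot.get_calibration("wrist"); im=cv2.convertScaleAbs(bot.capture("wrist"),alpha=1.2)
    h=cv2.cvtColor(im,cv2.COLOR_BGR2HSV); P=[]
    for r in rows:
        g=cv2.GaussianBlur(h[r-2:r+3].astype(np.float32).mean(0),(1,5),0)
        m=(g[lo:hi,1]>sat)&(g[lo:hi,0]<17); x=np.where(m)[0]+lo
        if len(x)<30: continue
        a,b=x.min(),x.max()+1
        f=lambda z: np.linalg.norm(onz(c,a,r,z)-onz(c,b,r,z))-W
        try: z=brentq(f,30,c['eye'][2]-30)
        except ValueError: continue
        p=(onz(c,a,r,z)+onz(c,b,r,z))/2; P.append([r,a,b,*p])
    P=np.array(P); print(P.round(1)); k=np.polyfit(P[:,3],P[:,5],1); print('slope dz/dx',k[0].round(3))
    return P
E
python3 - <<'E'
from plant import bot
from h import *
bar(bot); print(bot.get_obs()['moment'],bot.get_obs()['contact_force'])
E
```

```text
[[ 50.  237.  314.  658.8  69.6 104. ]
 [ 62.  238.  314.  654.   69.6 103.3]
 [ 74.  238.  314.  648.8  69.8 104.6]
 [ 86.  239.  314.  643.8  69.9 103.8]
 [ 98.  239.  313.  638.8  70.3 103. ]
 [110.  239.  313.  633.4  70.6 104.4]
 [122.  240.  313.  628.1  70.6 103.6]
 [134.  241.  313.  622.6  70.6 102.8]
 [146.  241.  313.  617.1  70.8 104.2]
 [158.  241.  312.  611.5  71.3 103.4]
 [170.  242.  312.  605.6  71.3 102.6]
 [182.  242.  312.  599.9  71.6 104. ]
 [194.  243.  312.  593.8  71.6 103.2]
 [206.  243.  311.  587.6  72.2 102.3]
 [218.  244.  311.  581.1  72.2 101.4]
 [230.  244.  311.  575.2  72.5 102.9]]
slope dz/dx 0.02
[0.04623853 0.07087655 0.00841407] [-0.04115528 -0.00665538 -0.25323194]
```

Call:
{"op": "jog_arm", "data": {
  "targets": [
    {"xyz": [0, 0, -0.1], "spin": 0},
    {"xyz": [0, 0, -0.1], "spin": 0},
    {"xyz": [0, 0, -0.08], "spin": 0},
    {"xyz": [0, 0, -0.045], "spin": 0},
    {"xyz": [0, 0, -0.015], "spin": 0},
    {"xyz": [0, 0, -0.015], "spin": 0},
    {"xyz": [0, 0, -0.015], "spin": 0},
    {"xyz": [0, 0, -0.015], "spin": 0},
    {"xyz": [0, 0, -0.015], "spin": 0},
    {"xyz": [0, 0, 0], "spin": 0}
  ]
}}

```text
time: 12.95
tool_pos: [559.1, 73.0, 135.6]
tcp_rot: [3.142, 0.0, -0.044]
contact_force: [0.1, -0.4, -1.1]
grip_width: 33.2
finger_force: 30.0
```

```bash
python3 - <<'E'
from plant import bot
from h import *
np.set_printoptions(precision=2,suppress=True)
bar(bot,rows=range(80,236,20)); print(bot.get_obs()['moment'],bot.get_obs()['contact_force'])
E
```

```text
[[ 80.  239.  314.  646.   69.7 134.2]
 [100.  239.  313.  637.4  70.3 134.3]
 [120.  240.  313.  628.5  70.5 134.4]
 [140.  241.  312.  619.3  70.9 132.3]
 [160.  242.  312.  609.8  71.1 132.5]
 [180.  243.  312.  600.   71.3 132.6]
 [200.  244.  311.  589.4  71.8 130.3]
 [220.  244.  311.  579.6  72.2 132.8]]
slope dz/dx 0.044
[ 0.01  0.11 -0.01] [ 0.28 -0.28 -2.12]
```

Call:
{"op": "jog_arm", "data": {
  "targets": [
    {"xyz": [0, 0, -0.012], "spin": 0},
    {"xyz": [0, 0, 0], "spin": 0},
    {"xyz": [0, 0, -0.012], "spin": 0},
    {"xyz": [0, 0, 0], "spin": 0},
    {"xyz": [0, 0, -0.012], "spin": 0},
    {"xyz": [0, 0, 0], "spin": 0},
    {"xyz": [0, 0, -0.012], "spin": 0},
    {"xyz": [0, 0, 0], "spin": 0},
    {"xyz": [0, 0, -0.012], "spin": 0},
    {"xyz": [0, 0, 0], "spin": 0}
  ]
}}

```text
time: 14.25
tool_pos: [559.2, 73.1, 140.5]
tcp_rot: [3.142, -0.0, -0.044]
contact_force: [0.3, 0.9, -2.5]
grip_width: 33.2
finger_force: 30.0
```

```bash
python3 - <<'E'
from plant import bot
from h import *
np.set_printoptions(precision=2,suppress=True)
bar(bot,rows=range(80,236,20)); print(bot.get_obs()['moment'],bot.get_obs()['contact_force'])
E
```

```text
[[ 80.  240.  313.  646.6  69.8 134.8]
 [100.  240.  312.  637.8  70.4 134.9]
 [120.  241.  312.  628.7  70.6 134.9]
 [140.  242.  312.  619.3  70.8 135. ]
 [160.  243.  312.  609.7  70.9 135.1]
 [180.  243.  311.  599.8  71.6 135.2]
 [200.  244.  311.  589.5  71.8 135.3]
 [220.  245.  311.  579.   72.  135.3]]
slope dz/dx -0.008
[0.22 0.25 0.08] [ 0.79  1.44 -1.87]
```

Call:
{"op": "jog_arm", "data": {
  "targets": [
    {"xyz": [0, 0, -0.014], "spin": 0},
    {"xyz": [0, 0, -0.014], "spin": 0},
    {"xyz": [0, 0, -0.014], "spin": 0},
    {"xyz": [0, 0, -0.014], "spin": 0},
    {"xyz": [0, 0, -0.014], "spin": 0},
    {"xyz": [0, 0, -0.014], "spin": 0},
    {"xyz": [0, 0, -0.014], "spin": 0},
    {"xyz": [0, 0, -0.014], "spin": 0},
    {"xyz": [0, 0, -0.014], "spin": 0},
    {"xyz": [0, 0, 0], "spin": 0}
  ]
}}

```text
time: 15.55
tool_pos: [559.2, 73.0, 150.6]
tcp_rot: [3.141, -0.0, -0.044]
contact_force: [1.4, 0.4, -2.8]
grip_width: 33.8
finger_force: 30.0
```

```bash
python3 - <<'E'
from plant import bot
from h import *
np.set_printoptions(precision=2,suppress=True)
bar(bot,rows=range(80,236,20)); print(bot.get_obs()['moment'],bot.get_obs()['contact_force'])
E
```

```text
[[ 80.  243.  311.  648.1  69.4 132.9]
 [100.  243.  311.  638.4  69.8 135.4]
 [120.  243.  311.  628.8  70.3 137.8]
 [140.  244.  311.  619.   70.5 137.8]
 [160.  245.  311.  608.9  70.7 137.8]
 [180.  245.  311.  598.9  71.1 140.3]
 [200.  245.  311.  588.9  71.5 142.9]
 [220.  245.  311.  579.   72.  145.4]]
slope dz/dx -0.16
[0.08 0.14 0.  ] [ 0.6   0.1  -1.28]
```

Call:
{"op": "jog_arm", "data": {
  "targets": [
    {"xyz": [0, 0, 0.05], "spin": 0},
    {"xyz": [0, 0, 0.05], "spin": 0},
    {"xyz": [0, 0, 0], "spin": 0},
    {"xyz": [-0.12, 0, -0.02], "spin": 0},
    {"xyz": [-0.2, 0, -0.034], "spin": 0},
    {"xyz": [-0.2, 0, -0.034], "spin": 0},
    {"xyz": [-0.2, 0, -0.034], "spin": 0},
    {"xyz": [-0.12, 0, -0.02], "spin": 0},
    {"xyz": [0, 0, 0], "spin": 0},
    {"xyz": [0, 0, 0], "spin": 0}
  ]
}}

```text
time: 16.85
tool_pos: [492.5, 76.0, 154.0]
tcp_rot: [3.142, -0.001, -0.044]
contact_force: [0.1, 0.3, -0.0]
grip_width: 33.4
finger_force: 30.0
```

```bash
python3 - <<'E'
from plant import bot
from h import *
np.set_printoptions(precision=2,suppress=True)
bar(bot,rows=range(40,236,20)); print(bot.get_obs()['moment'],bot.get_obs()['contact_force'])
E
```

```text
[[ 40.  242.  312.  599.7  71.5 136.5]
 [ 60.  242.  312.  590.3  72.  138.9]
 [ 80.  242.  312.  580.9  72.4 141.3]
 [100.  243.  312.  571.6  72.5 141.3]
 [120.  243.  311.  562.1  73.2 141.3]
 [140.  243.  311.  552.5  73.7 143.7]
 [160.  244.  311.  542.5  73.8 143.7]
 [180.  245.  311.  532.3  74.  143.7]
 [200.  244.  311.  522.9  74.7 148.8]
 [220.  244.  311.  513.   75.2 151.3]]
slope dz/dx -0.14
[0.03 0.09 0.02] [-0.16  0.08 -0.44]
```

Call:
{"op": "jog_arm", "data": {
  "targets": [
    {"xyz": [-0.15, 0, -0.025], "spin": 0},
    {"xyz": [-0.25, 0, -0.042], "spin": 0},
    {"xyz": [-0.25, 0, -0.042], "spin": 0},
    {"xyz": [-0.25, 0, -0.042], "spin": 0},
    {"xyz": [-0.25, 0, -0.042], "spin": 0},
    {"xyz": [-0.15, 0, -0.025], "spin": 0},
    {"xyz": [0, 0, 0], "spin": 0},
    {"xyz": [0, 0, -0.3], "spin": 0},
    {"xyz": [0, 0, -0.3], "spin": 0},
    {"xyz": [0, 0, 0], "spin": 0}
  ]
}}

```text
time: 18.15
tool_pos: [389.8, 80.6, 220.5]
tcp_rot: [-3.141, -0.004, -0.044]
contact_force: [0.6, -0.5, -0.7]
grip_width: 33.4
finger_force: 30.0
```

```bash
python3 - <<'E'
from plant import bot
from h import *
np.set_printoptions(precision=2,suppress=True)
P=bar(bot,rows=range(40,236,30)); print(bot.get_obs()['contact_force'])
s=bot.capture("side")
cv2.imwrite("pics/s5.png",cv2.convertScaleAbs(cv2.resize(s[70:370,150:550],(800,600),interpolation=2),alpha=1.5))
E
```

```text
[[ 40.  242.  312.  497.   76.1 203.3]
 [ 70.  242.  313.  482.5  76.5 209.3]
 [100.  244.  311.  469.3  77.1 202.9]
 [130.  244.  310.  454.5  78.  204. ]
 [160.  245.  310.  439.3  78.5 205.2]
 [190.  246.  310.  423.6  78.9 206.4]
 [220.  246.  309.  407.4  79.9 207.6]]
slope dz/dx -0.023
[ 0.03 -0.66 -0.97]
```

View pics/s5.png

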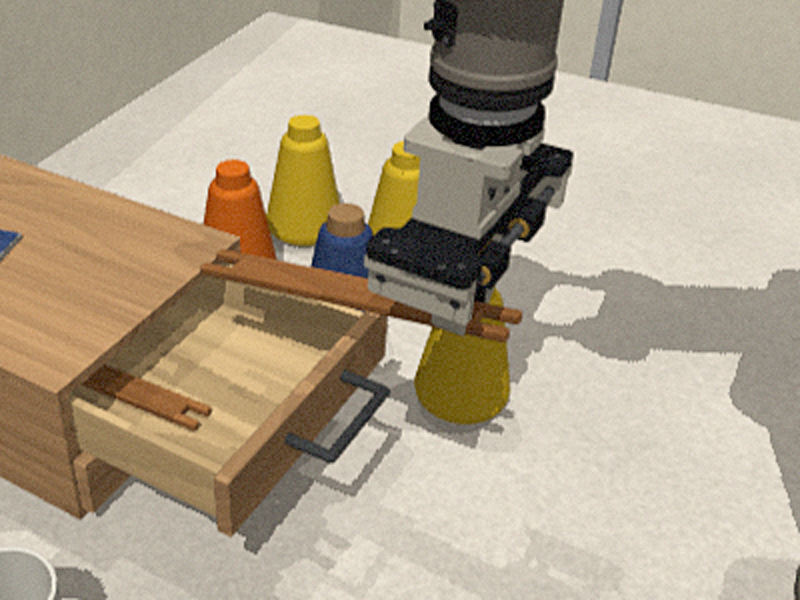

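The shuttle is clear of the unit, tilted, with its rear fork at zoom (215,262) and front fork at (510,325). The short shuttle is in the drawer, and the mug and cone are undisturbed. I'll level it by laying it on the unit's top board, clear of the booklet, and gripping it again.

Call:
{"op": "jog_arm", "data": {
  "targets": [
    {"xyz": [0, 0, -0.2], "spin": 0},
    {"xyz": [0.3, 0, -0.1], "spin": 0},
    {"xyz": [0.5, 0, 0], "spin": 0},
    {"xyz": [0.5, 0, 0], "spin": 0},
    {"xyz": [0.5, 0, 0], "spin": 0},
    {"xyz": [0.5, 0, 0], "spin": 0},
    {"xyz": [0.33, 0, 0], "spin": 0},
    {"xyz": [0, 0, 0.2], "spin": 0},
    {"xyz": [0, 0, 0.2], "spin": 0},
    {"xyz": [0, 0, 0], "spin": 0}
  ]
}}

```text
time: 19.5
tool_pos: [597.0, 71.3, 208.8]
tcp_rot: [3.141, 0.005, -0.044]
contact_force: [0.1, 0.8, 0.5]
grip_width: 33.5
finger_force: 30.0
```

```bash
cat >> h.py <<'E'
def sidebar(bot,pts):
    c=bot.get_calibration("side"); o=bot.get_obs(); p0=o['tool_pos']; y=-0.036
    n=np.array([-np.sin(y),np.cos(y),0])
    for p in pts:
        d=ray(c,*p); print(p,(c['eye']+d*(n@(p0-c['eye']))/(n@d)).round(1))
E
python3 - <<'E'
from plant import bot
from h import *
go(bot,(600,71.4,160)); s=bot.capture("side")
cv2.imwrite("pics/s6.png",cv2.convertScaleAbs(cv2.resize(s[90:300,60:340],(800,600),interpolation=2),alpha=1.5))
E
```

```text
pos [597.   71.3 208.8] rot [ 3.141  0.005 -0.044] t 19.5 full-scale shift [ 0.04  -0.003  0.61 ] F [0.1 0.8 0.5] w 33.5
```

View pics/s6.png

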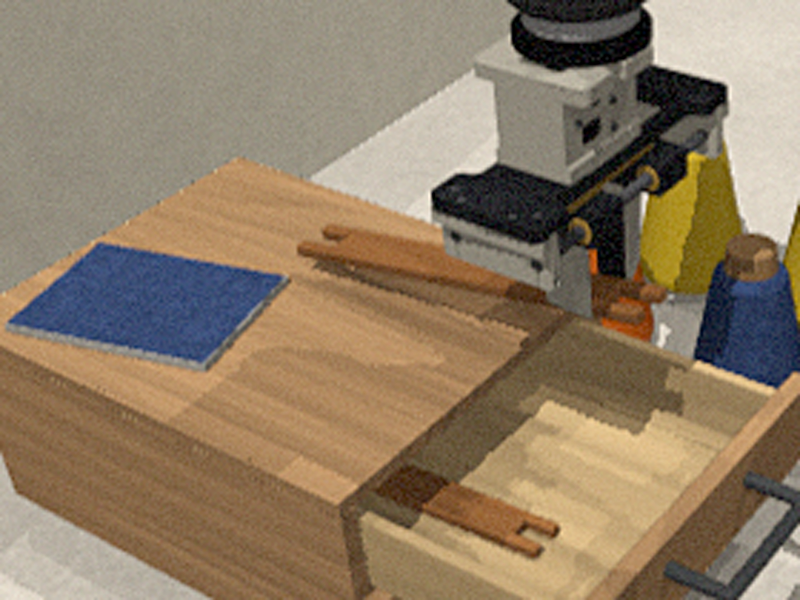

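The shuttle hangs over the board, clear of the booklet, with its rear fork at zoom (320,240) just above the wood. I'll lower it slowly.

Call:
{"op": "jog_arm", "data": {
  "targets": [
    {"xyz": [0, 0, 0.04], "spin": 0},
    {"xyz": [0, 0, 0.04], "spin": 0},
    {"xyz": [0, 0, 0.04], "spin": 0},
    {"xyz": [0, 0, 0.04], "spin": 0},
    {"xyz": [0, 0, 0.04], "spin": 0},
    {"xyz": [0, 0, 0.04], "spin": 0},
    {"xyz": [0, 0, 0.04], "spin": 0},
    {"xyz": [0, 0, 0.04], "spin": 0},
    {"xyz": [0, 0, 0.04], "spin": 0},
    {"xyz": [0, 0, 0.04], "spin": 0}
  ]
}}

```text
time: 20.8
tool_pos: [598.4, 71.3, 179.3]
tcp_rot: [3.142, -0.0, -0.044]
contact_force: [-0.5, -0.3, 0.0]
grip_width: 33.4
finger_force: 30.0
```

Call:
{"op": "jog_arm", "data": {
  "targets": [
    {"xyz": [0, 0, 0.04], "spin": 0},
    {"xyz": [0, 0, 0.04], "spin": 0},
    {"xyz": [0, 0, 0.04], "spin": 0},
    {"xyz": [0, 0, 0.04], "spin": 0},
    {"xyz": [0, 0, 0.04], "spin": 0},
    {"xyz": [0, 0, 0.02], "spin": 0},
    {"xyz": [0, 0, 0.01], "spin": 0},
    {"xyz": [0, 0, 0], "spin": 0},
    {"xyz": [0, 0, 0], "spin": 0},
    {"xyz": [0, 0, 0], "spin": 0}
  ]
}}

```text
time: 22.05
tool_pos: [598.4, 71.3, 161.0]
tcp_rot: [3.141, -0.0, -0.044]
contact_force: [-1.4, -1.1, 1.1]
grip_width: 33.4
finger_force: 30.1
```

```bash
python3 - <<'E'
from plant import bot
from h import *
go(bot,(600,71.4,154.5)); bar(bot,rows=range(60,236,30)); s=bot.capture("side")
cv2.imwrite("pics/s7.png",s)
E
```

```text
pos [598.4  71.3 161. ] rot [ 3.141 -0.    -0.044] t 22.05 full-scale shift [ 0.02  -0.002  0.082] F [-1.4 -1.1  1.1] w 33.4
[[ 60.  239.  315.  693.7  67.4 159.6]
 [ 90.  240.  315.  680.9  67.7 160.8]
 [120.  241.  314.  667.8  68.3 159.9]
 [150.  242.  313.  654.   68.9 159. ]
 [180.  244.  312.  638.9  69.4 155.7]
 [210.  244.  311.  623.8  70.3 157. ]]
slope dz/dx 0.06
```

Call:
{"op": "jog_arm", "data": {
  "targets": [
    {"xyz": [0, 0, 0.016], "spin": 0},
    {"xyz": [0, 0, 0.016], "spin": 0},
    {"xyz": [0, 0, 0.016], "spin": 0},
    {"xyz": [0, 0, 0.016], "spin": 0},
    {"xyz": [0, 0, 0.01], "spin": 0},
    {"xyz": [0, 0, 0], "spin": 0},
    {"xyz": [0, 0, 0], "spin": 0},
    {"xyz": [0, 0, 0], "spin": 0},
    {"xyz": [0, 0, 0], "spin": 0},
    {"xyz": [0, 0, 0], "spin": 0}
  ]
}}

```text
time: 23.4
tool_pos: [598.4, 71.3, 155.0]
tcp_rot: [3.142, -0.0, -0.044]
contact_force: [-0.3, 1.5, 0.3]
grip_width: 33.1
finger_force: 30.3
```

```bash
python3 - <<'E'
from plant import bot
from h import *
go(bot,(600,71.4,154.5)); bar(bot,rows=range(60,236,30)); print(bot.get_obs()['moment'])
E
```

```text
pos [598.4  71.3 155. ] rot [ 3.142 -0.    -0.044] t 23.4 full-scale shift [ 0.02  -0.002  0.007] F [-0.3  1.5  0.3] w 33.1
[[ 60.  238.  316.  692.9  67.4 157.7]
 [ 90.  239.  315.  680.7  68.  156.9]
 [120.  240.  315.  667.7  68.3 158.2]
 [150.  242.  314.  654.1  68.7 155.2]
 [180.  243.  312.  639.3  69.6 152.1]
 [210.  244.  311.  623.8  70.3 151. ]]
slope dz/dx 0.106
[ 0.05134775 -0.08789164  0.05256668]
```

Call:
{"op": "jog_arm", "data": {
  "targets": [
    {"xyz": [0, 0, 0], "spin": 0},
    {"xyz": [0, 0, 0], "spin": 0},
    {"xyz": [0, 0, 0], "spin": 0},
    {"xyz": [0, 0, 0], "spin": 0},
    {"xyz": [0, 0, 0], "spin": 0},
    {"xyz": [0, 0, 0], "spin": 0},
    {"xyz": [0, 0, 0], "spin": 0},
    {"xyz": [0, 0, 0], "spin": 0},
    {"xyz": [0, 0, 0], "spin": 0},
    {"xyz": [0, 0, 0], "spin": 0}
  ],
  "gripper": 45
}}

```text
time: 24.7
tool_pos: [598.3, 71.3, 155.0]
tcp_rot: [3.142, 0.0, -0.044]
contact_force: [0.4, -1.2, -0.1]
grip_width: 41.0
finger_force: 0.0
```

```bash
python3 - <<'E'
from plant import bot
from h import *
go(bot,(600,71.4,154.5)); bar(bot,rows=range(60,236,30)); print(bot.get_obs()['moment'])
E
```

```text
pos [598.3  71.3 155. ] rot [ 3.142  0.    -0.044] t 24.7 full-scale shift [ 0.021 -0.002  0.006] F [ 0.4 -1.2 -0.1] w 41.0
[[ 60.  239.  316.  693.3  67.2 155.6]
 [ 90.  239.  315.  680.6  68.  156.9]
 [120.  240.  315.  667.7  68.3 158.2]
 [150.  242.  314.  654.1  68.7 155.2]
 [180.  243.  313.  639.6  69.3 154.3]
 [210.  244.  311.  623.8  70.3 151. ]]
slope dz/dx 0.072
[ 0.07251515  0.01331341 -0.03315232]
```

Call:
{"op": "jog_arm", "data": {
  "targets": [
    {"xyz": [0, 0, 0.04], "spin": 0},
    {"xyz": [0, 0, 0.04], "spin": 0},
    {"xyz": [0, 0, 0], "spin": 0},
    {"xyz": [0, 0, 0], "spin": 0},
    {"xyz": [0, 0, 0], "spin": 0},
    {"xyz": [0, 0, 0], "spin": 0},
    {"xyz": [0, 0, 0], "spin": 0},
    {"xyz": [0, 0, 0], "spin": 0},
    {"xyz": [0, 0, 0], "spin": 0},
    {"xyz": [0, 0, 0], "spin": 0}
  ]
}}

```text
time: 26.0
tool_pos: [598.3, 71.3, 148.6]
tcp_rot: [3.142, 0.0, -0.044]
contact_force: [-0.0, -0.9, 0.1]
grip_width: 41.8
finger_force: 0.0
```

Call:
{"op": "jog_arm", "data": {
  "targets": [
    {"xyz": [0, 0, 0], "spin": 0},
    {"xyz": [0, 0, 0], "spin": 0},
    {"xyz": [0, 0, 0], "spin": 0},
    {"xyz": [0, 0, 0], "spin": 0},
    {"xyz": [0, 0, 0], "spin": 0},
    {"xyz": [0, 0, -0.05], "spin": 0},
    {"xyz": [0, 0, -0.1], "spin": 0},
    {"xyz": [0, 0, -0.2], "spin": 0},
    {"xyz": [0, 0, -0.25], "spin": 0},
    {"xyz": [0, 0, -0.25], "spin": 0}
  ],
  "gripper": 0
}}

```text
time: 27.25
tool_pos: [598.5, 71.3, 218.5]
tcp_rot: [3.142, -0.001, -0.044]
contact_force: [0.2, -0.4, -0.4]
grip_width: 33.5
finger_force: 30.1
```

Call:
{"op": "jog_arm", "data": {
  "targets": [
    {"xyz": [0, 0, -0.25], "spin": 0},
    {"xyz": [0, 0, -0.2], "spin": 0},
    {"xyz": [0, 0, -0.1], "spin": 0},
    {"xyz": [0, 0, -0.05], "spin": 0},
    {"xyz": [0, 0, 0], "spin": 0},
    {"xyz": [0, 0, 0], "spin": 0},
    {"xyz": [0, 0, 0], "spin": 0},
    {"xyz": [0, 0, 0], "spin": 0},
    {"xyz": [0, 0, 0], "spin": 0},
    {"xyz": [0, 0, 0], "spin": 0}
  ]
}}

```text
time: 28.5
tool_pos: [598.3, 71.3, 264.6]
tcp_rot: [3.142, -0.0, -0.044]
contact_force: [-0.4, 0.4, -0.4]
grip_width: 33.7
finger_force: 30.1
```

```bash
python3 - <<'E'
from plant import bot
from h import *
go(bot,(600,71.4,154.5)); bar(bot,rows=range(60,236,20))
s=bot.capture("side"); cv2.imwrite("pics/s8.png",s)
# bar mask in side image (redder than board), report components
h=cv2.cvtColor(s,cv2.COLOR_BGR2HSV); print(h[174,172],h[175,195])
a=cv2.cvtColor(cv2.imread("pics/s6.png"),cv2.COLOR_BGR2HSV); print('bar',a[262,400],'board',a[380,300],a[230,260])
m=((h[...,1]>150)&(h[...,0]<12)&(h[...,2]>40)).astype(np.uint8)
n,l,st,ce=cv2.connectedComponentsWithStats(m)
for i in range(1,n):
    if st[i,4]>60:
        ys,xs=np.where(l==i); j=xs.argmin(); k=xs.argmax(); print(st[i],ce[i].round(0),'L',xs[j],ys[j],'R',xs[k],ys[k])
E
```

```text
pos [598.3  71.3 264.6] rot [ 3.142 -0.    -0.044] t 28.5 full-scale shift [ 0.021 -0.002  1.376] F [-0.4  0.4 -0.4] w 33.7
[[ 60.  237.  317.  692.2  67.5 271.1]
 [ 80.  238.  317.  684.2  67.6 271.3]
 [100.  238.  317.  675.9  68.  273.4]
 [120.  239.  316.  667.6  68.3 271.8]
 [140.  240.  315.  658.9  68.7 270. ]
 [160.  241.  314.  649.7  69.1 268.1]
 [180.  242.  313.  640.   69.6 266.1]
 [200.  242.  313.  630.7  70.  268.5]
 [220.  243.  312.  620.2  70.5 266.5]]
slope dz/dx 0.084
[ 13 111 119] [ 14 111 120]
bar [ 14 162 159] board [ 16 119 180] [ 15 112 192]
```

```bash
python3 - <<'E'
from plant import bot
from h import *
s=cv2.imread("pics/s8.png"); h=cv2.cvtColor(cv2.GaussianBlur(s,(3,3),0),cv2.COLOR_BGR2HSV)
c=bot.get_calibration("side"); o=bot.get_obs(); p=o['tool_pos']; z=p[2]+3.5
d=np.array([np.cos(.04),-np.sin(.04),0]); e=np.array([d[1],-d[0],0])  # e: -y side
for q in (-40,100,238): print('predicted if level: +y edge top',q,proj(c,p*[1,1,0]+[0,0,z+9]+d*q-e*17).round(1),' -y edge top',proj(c,p*[1,1,0]+[0,0,z+9]+d*q+e*17).round(1),'+y bottom',proj(c,p*[1,1,0]+[0,0,z]+d*q-e*17).round(1))
# column scan: rows where saturated between predicted columns
u0=int(proj(c,p*[1,1,0]+[0,0,z+9]+d*238-e*17)[0])
for u in range(u0-16,u0+90,6):
    v=[r for r in range(80,215) if h[r,u,1]>138 and 5<h[r,u,0]<19]
    print(u,v[:1],v[-1:],len(v))
E
```

```text
predicted if level: +y edge top -40 [280.2 169.1]  -y edge top [291.8 159.7] +y bottom [280.4 174. ]
predicted if level: +y edge top 100 [211.3 146.6]  -y edge top [223.8 138.3] +y bottom [211.9 151.2]
predicted if level: +y edge top 238 [152.4 127.3]  -y edge top [165.4 120. ] +y bottom [153.2 131.8]
136 [] [] 0
142 [] [] 0
148 [] [] 0
154 [130] [131] 2
160 [130] [133] 4
166 [123] [135] 9
172 [125] [137] 13
178 [127] [139] 13
184 [129] [141] 13
190 [131] [143] 13
196 [133] [145] 13
202 [135] [147] 13
208 [136] [149] 14
214 [149] [151] 3
220 [151] [153] 3
226 [153] [155] 3
232 [155] [157] 3
238 [157] [159] 3
```

The side view's bar edges match the level prediction within 0.5 px, which is under 1°. The shuttle's underside is at about z 268, roughly 116 mm above the unit's top, so I'm handing in.

```bash
python3 -c "
from plant import bot
print(bot.get_obs()['dq'].round(3)); print(bot.close_job())"
```

```text
[ 0.001  0.001  0.     0.    -0.001  0.001]
the job is handed in; nothing more can be done
None
```

I handed the job in: the long shuttle is held still and level (within about 1°), roughly 116 mm above the unit's top; the drawer was pulled to its stop with the short shuttle still in it, and the mug and cone were never touched.

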